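Put the last two lamps away and tally the stock

TASK

Put the two lamps lying loose on the stall away, lens up and flat on the crate floor, each in the free part of the crate that already holds its own kind, lowering them gently rather than dropping them. Then click the tally counter's red button until the drum shows seven dots (the orange face) level at the mark, for the seven lamps now in stock, and let the button come back up. Do not turn the drum by hand, and leave the screwdriver, the yellow carton and the jar where they are.

Things in the scene. Friction and masses are not known exactly. Their poses are not given: they have to be found in the camera images.
- amber_center (a point): Loose round amber lamp: chrome drum 58 mm across with an amber lens, 46 mm high in all, on a flat dark strap 94 mm long, 22 mm wide, 6 mm thick along its x. Stands lens up on the table; 180 g. The point is its centre, 23 mm above its underside; x along the strap, z up. Take it across y (58 mm wide up to 34 mm above its underside).
- red_center (a point): Loose oblong red tail lamp: chrome body 100 mm (x) by 46 mm (y), 24 mm high, with two red lenses on top, 36 mm high in all; 200 g. Lenses up. The point is its centre, 18 mm above its underside; x along its length, z up. Take it across y (46 mm).
- amber_crate: Rust-orange open crate, fixed, outside 160 mm (x) by 244 mm (y) by 60 mm high (corners 68), walls and floor 5 mm. A cream divider (45 mm high) at y = -10 mm parts it: two amber lamps stand fixed on the -y side, the +y side is free. Origin under its centre on the table. It may stand nearer or farther than the grey one.
- amber_crate_free (a point): Centre of the free part of the rust-orange crate, on its inner floor (5 mm above the table). The free space is 150 mm along the crate's x and 125 mm along its y.
- red_crate: Grey open crate of the same size and layout, fixed: three oblong red lamps stand fixed on its -y side, the +y side is free. Origin under its centre on the table.
- red_crate_free (a point): Centre of the free part of the grey crate, on its inner floor (5 mm above the table); free space 150 mm along the crate's x, 125 mm along its y.
- counter: Tally counter, fixed: slate-blue case 110 mm (x) by 150 mm (y), 92 mm high, on a rubber foot 126 by 166 mm. Origin under its centre on the table. In its roof a window 36 by 56 mm (centre 35 mm to +y) shows the top of an eight-sided drum, white bars beside it are the mark; the red button stands on the -y side (at x 0, y -46 mm).
- button_top (a point): Centre of the top of the red step button, 38 mm across, moving with it: 125 mm above the table at rest, 33 mm proud of the case roof. It goes straight down 18 mm against a spring (about 3 N at first, up to about 9 N on the way) and comes back by itself.
- button (a joint): Travel of the button: 0 up, 0.018 m fully down. Each full press steps the drum on by one face, near 14 mm of travel; the button must come back to within 1 mm of the top before the next press counts.
- drum (a joint): Angle of the drum, rad. It grows by 0.785 (one face) a click and a spring detent holds it there: k times 0.785 shows k dots. Faces carry 1 to 8 dots; the seven-dot face alone is orange, the others white. It starts at 1 to 4 dots. It only steps forward; past eight (6.28) come one, two .. again and the angle goes on growing.
- mark (a point): Where the middle of the shown face stands when it is level in the window: 82 mm above the table.
- seven (a point): Middle of the seven-dot (orange) face, turning with the drum.
- screwdriver: Loose screwdriver, 180 mm long along its x, red handle 26 mm thick, lying between the two lamps. Bystander. Origin at the middle of its underside.
- carton: Loose yellow carton 50 by 70 by 110 mm high, upright. Bystander. Origin under its centre.
- jar: Loose brown glass jar 60 mm across, 90 mm high, upright. Bystander. Origin under its centre.
- amber_lamp: The round amber lamp itself (origin at its underside, 23 mm below point amber_center).
- red_lamp: The oblong red lamp itself (origin at its underside, 18 mm below point red_center).
- wheel: The counter's drum itself; origin on its axis, 44 mm above the table.
Mind the look-alikes: they are no part of the job. Leave any blue, pink or purple look-alike of the red_lamp alone.

How it is judged:
On the way, in this order (a step that is already met when the one before it is completed fails the run):
1. both lamps set down in their own crates and let go (x of amber_center in the frame of amber_crate between -0.06 and 0.06 m and y of amber_center in the frame of amber_crate between 0 and 0.105 m and z of amber_center in the frame of amber_crate between 0.01 and 0.036 m and angle between each of amber_center, red_center's own z axis and vertical below 0.15 rad and x of red_center in the frame of red_crate between -0.06 and 0.06 m and y of red_center in the frame of red_crate between 0 and 0.105 m and z of red_center in the frame of red_crate between 0.01 and 0.036 m and linear speed of each of amber_lamp, red_lamp below 0.03 m/s and not (contact force between the fingers and amber_lamp above 0.2 N) and not (contact force between the fingers and red_lamp above 0.2 N)), for 0.2 s.
2. the counter clicked on to seven (distance between seven and mark below 0.006 m), for 0.2 s.
At the end, for the whole second after the job is handed in: Each lamp stands at rest on the floor of the free part of its own kind's crate, lens up (within 0.15 rad); the middle of the drum's seven-dot face is within 6 mm of the mark and at rest; the button is up (within 3 mm) (x of amber_center in the frame of amber_crate between -0.06 and 0.06 m and y of amber_center in the frame of amber_crate between 0 and 0.105 m and z of amber_center in the frame of amber_crate between 0.01 and 0.036 m and angle between each of amber_center, red_center's own z axis and vertical below 0.15 rad and x of red_center in the frame of red_crate between -0.06 and 0.06 m and y of red_center in the frame of red_crate between 0 and 0.105 m and z of red_center in the frame of red_crate between 0.01 and 0.036 m and linear speed of each of amber_lamp, red_lamp below 0.03 m/s and distance between seven and mark below 0.006 m and value of joint button below 0.003 m and velocity of joint drum below 0.1 rad/s); the robot touches nothing.
It fails at once if the screwdriver, carton or jar is shoved more than 25 mm, or the carton or jar tips (distance of any of screwdriver, carton, jar from where it was at the start of the episode above 0.025 m or angle between any of carton, jar's own z axis and vertical above 0.4 rad).
It fails at once if the drum is turned by hand (contact force between any of the fingers, the arm and wheel above 1 N).
It fails at once if the amber lamp is dropped (falls free faster than 0.9 m/s, some 40 mm) (linear speed of amber_lamp above 0.9 m/s and contact force between the fingers and amber_lamp below 0.1 N).
It fails at once if the red lamp is dropped (falls free faster than 0.9 m/s, some 40 mm) (linear speed of red_lamp above 0.9 m/s and contact force between the fingers and red_lamp below 0.1 N).
It also fails if it takes over 72 s, if anything falls off the work surface, if the arm or the gripper's body presses on something with over 40 N, if the wrist force passes 120 N, or if a joint passes its speed limit or range.

ROBOT

A 6-joint arm with a two-finger parallel gripper is mounted at the origin on the work surface. World frame = base frame: x ahead of the robot, y to its left, z up, the work surface at z = 0. Lengths are in m, angles in rad, forces in N, time in s.
With the tool pointing down it reaches from about 0.3 to 1 m from the base axis. Payload 5.1 kg.
Tool frame: the origin (TCP) lies midway between the tips of the shut fingers; the grasp point (between the pads) lies 19 mm behind it; z points along the fingers, y is the direction in which the jaws open and shut (so a half turn about z gives the same grasp; the last joint's range is limited). The gripper opens to 95 mm and grips with 3 to 60 N. Pads are 20 mm wide; open, the fingers measure 119 mm over their backs; the gripper's body (75 mm by 180 mm) begins 59 mm behind the grasp point.
Start: joints at [-1.421, 0.124, 1.65, -0, 1.367, -0.083], TCP at [0.15, -0.632, 0.215] pointing down, gripper open.
Joint ranges: [-2.61, 2.61], [-1.02, 2.33], [0.03, 2.71], [-1.35, 4.49], [0.32, 2.68], [-2.91, 2.91]. Speed limits (rad/s): [2.57, 2.57, 3.14, 3.14, 3.14, 3.14].

INTERFACE

Orientations are given as a rotation vector (axis times angle).
In Python, from workcell import manip, snapshot, camera_info, recognise, pinpoint gives the robot as it stands.
- The arm moves only by the tool jog_arm, never from a script. Its argument "rows" is a list of rows, each a list of 3 entries, a list of its own where there are three numbers: the shift along the tool's x, y, z as a fraction of full scale, then the turn, a rotation vector about the tool's x, y, z as a fraction of full scale, then the opening, from -1 (shut) to 1 (fully open). In form: [[[x, y, z], [rx, ry, rz], fingers], ...]. A call has exactly 5 rows; each row is the pose to reach, as a shift and turn from the pose commanded when the call began, along the tool's axes at that moment; what a row does not reach only later rows make up. Full scale, the value 1, is 0.1 m for a shift and pi/2 rad for a turn. A row lasts 1/12 s, in which the tool goes at most 41.7 mm and 7.16 degrees, less where a joint would pass 70% of its speed; a pose out of reach is approached as far as the arm can. A call with a number of a shift or a turn outside -1 to 1 is refused whole. A call with a gripper value outside its range is refused whole. The fingers move at their own pace and stop on an object; "newtons" is the grip in N (left out, the last holds). Time passes only in rows, so rows that repeat a pose let the fingers close, or fill a call up. It gives the time, the measured TCP pose, the force and the opening at its end, in the units of the state.
- manip.observe(): the state, without advancing time (a new reading comes with each control period).
- snapshot(name): name is "side" or "top" or "wrist"; returns (picture, depth): 400x640x3 uint8, red, green, blue; 400x640 float32, m along the optical axis (not along the pixel's ray), 0 where there is no reading.
- camera_info(name): a dict with "fov_y" (degrees; the focal length in pixels is half the picture's height over the tangent of half this angle, whatever the lens; pixels are square), "cx", "cy" (the principal point, pixels), "xyz" and "rotation" of the camera in the world. Camera axes: x right, y down, z forward; pixel columns grow to the right and rows downward; lengths in m; the calibration is good to about 2 mm. A picture is of the moment at which its call begins: read the wrist's pose just before it. camera_info takes no time and is no camera call; for the wrist camera it gives the pose at the moment of the call.
- manip.finish_job(): hands the job in, once; it reports no verdict.
Trained networks look in the newest picture that a camera, given by its name, has taken for a name from the list of things; names that differ only in an ending like _2 or _b are one class to them, and where a whole thing is asked for, a point or a joint stands for the part that bears it (a point fixed in the world has none). Each returns a list of dicts, best first, with "score" (0 to 1); they miss things now and then, are a little off and sometimes report something else, mostly with a low value. They report only what shows in the picture. A call takes as long as a camera call. They do not tell look-alikes from the thing itself.
- recognise(label, camera): "rect" ([left, top, right, bottom] in pixels, round what is visible of it).
- pinpoint(label, camera): "xy" ([column, row] in pixels: a listed point, or the origin of a listed thing).
The state is a dict: "t": time; "joint_positions": joint angles; "dq": joint speeds; "tau": joint torques, N m; "position": TCP position; "orientation": TCP orientation; "ft_force": force on the tool from outside, world axes, zero at the start; "moment": the same for the moment, N m; "finger_gap": finger opening in m.
Only numpy, scipy, OpenCV 4.12 (cv2) and the standard library are available. Lean on these libraries where they do the work, as an engineer would, in place of code of your own. Each camera call takes 0.05 s, during which the arm holds its last target. There are 200 camera calls.

## Working session

There is one attempt and no reset: what is moved stays moved. The work goes in short steps, Python scripts to look and compute and a tool call to move; the robot and the scene stay as the last step left them, time stands still between calls to the robot, and variables do not carry over. Pictures are saved under pics/ and viewed, about 8 in all and at most 12, crops included, and the job is handed in when it is done.

Besides the shell and the picture viewer there is one more tool, called after "Request:" as name([rows], argument=value, ...), one row to a line, values as JSON. jog_arm: Moves the arm, as the interface text tells. Its arguments: {"type":"object","properties":{"rows":{"type":"array","items":{"type":"array"}},"newtons":{"type":"number"}},"required":["rows"]}

```bash
mkdir -p pics
cat > h.py <<'E'
import numpy as np, cv2
from scipy.spatial.transform import Rotation as R
from workcell import manip, snapshot, camera_info, recognise, pinpoint
def K(c):
    i=camera_info(c); return 200/np.tan(np.radians(i["fov_y"])/2),i
def world(c,u,v,d,ki=None):
    f,i=ki or K(c); u,v,d=map(np.asarray,(u,v,d))
    p=np.stack([(u-i["cx"])/f*d,(v-i["cy"])/f*d,d],-1)
    M=np.array(i["rotation"]); M=M if M.shape==(3,3) else R.from_rotvec(M).as_matrix()
    return p@M.T+np.array(i["xyz"])
def onz(c,u,v,z,ki=None):
    a=world(c,u,v,1.0,ki); o=np.array((ki or K(c))[1]["xyz"]); r=a-o
    return o+r*(z-o[2])/r[2]
def save(n,im): cv2.imwrite(f"pics/{n}.png",im[:,:,::-1])
E
python3 - <<'E'
from h import *
for c in ("top","side"):
    im,d=snapshot(c); save(c+"0",im); np.save(c+"0.npy",d); print(c,camera_info(c))
    for l,z in (("amber_center",.023),("red_center",.018),("amber_crate_free",.005),("red_crate_free",.005),("amber_crate",0),("red_crate",0),("counter",0),("button_top",.125),("screwdriver",0),("carton",0),("jar",0)):
        print(l,[(np.round(p["xy"]).tolist(),round(p["score"],2),onz(c,*p["xy"],z).round(3)[:2].tolist()) for p in pinpoint(l,c)[:3]])
s=manip.observe(); print(s["t"],s["orientation"],s["position"],s["finger_gap"])
E
```

```text
top {'fov_y': 55.06496513345389, 'cx': 314.44848984822386, 'cy': 203.10427589029334, 'xyz': array([0.41849256, 0.01317648, 1.1448831 ]), 'rotation': array([-2.17263027,  2.13543674, -0.11843276])}
amber_center [([323.0, 235.0], 0.78, [0.46, -0.001])]
red_center [([280.0, 281.0], 0.91, [0.325, 0.121]), ([216.0, 293.0], 0.72, [0.288, 0.307]), ([323.0, 236.0], 0.64, [0.459, 0.001])]
amber_crate_free [([398.0, 173.0], 0.81, [0.652, -0.222])]
red_crate_free [([408.0, 242.0], 0.77, [0.447, -0.253])]
amber_crate [([414.0, 177.0], 0.63, [0.64, -0.271]), ([397.0, 173.0], 0.16, [0.653, -0.223])]
red_crate [([422.0, 242.0], 0.69, [0.448, -0.295])]
counter [([231.0, 205.0], 0.64, [0.548, 0.278])]
button_top [([237.0, 206.0], 0.51, [0.53, 0.234])]
screwdriver [([315.0, 208.0], 0.86, [0.541, 0.025])]
carton [([293.0, 130.0], 0.79, [0.783, 0.096]), ([319.0, 174.0], 0.38, [0.647, 0.014])]
jar [([256.0, 251.0], 0.69, [0.41, 0.198]), ([292.0, 132.0], 0.21, [0.775, 0.1])]
side {'fov_y': 53.143493372035856, 'cx': 320.08095475783176, 'cy': 204.1242680043395, 'xyz': array([0.27484181, 0.7479105 , 0.809473
[... 327 characters left out ...]
.6, [0.657, -0.212]), ([345.0, 230.0], 0.16, [0.466, 0.003])]
red_crate_free [([374.0, 176.0], 0.78, [0.444, -0.254])]
amber_crate [([317.0, 161.0], 0.8, [0.646, -0.281]), ([282.0, 302.0], 0.58, [0.543, 0.269])]
red_crate [([376.0, 165.0], 0.71, [0.45, -0.323])]
counter [([284.0, 303.0], 0.97, [0.538, 0.272]), ([316.0, 164.0], 0.17, [0.645, -0.268])]
button_top [([286.0, 257.0], 0.64, [0.538, 0.233])]
screwdriver [([316.0, 231.0], 0.5, [0.541, 0.026]), ([343.0, 296.0], 0.44, [0.411, 0.21])]
carton [([224.0, 231.0], 0.65, [0.787, 0.106])]
jar [([344.0, 296.0], 0.93, [0.409, 0.208])]
1.2 [-3.12031678e+00 -3.64853205e-01 -2.69815918e-05] [ 0.14992263 -0.63245948  0.21466067] 0.09540311038473293
```

Run:
```python
import cv2
a=cv2.imread("pics/top0.png");cv2.imwrite("pics/top0c.png",cv2.resize(a[90:330,150:470],None,fx=2.5,fy=2.5,interpolation=cv2.INTER_CUBIC))
```

```text
(no output)
```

View pics/top0c.png

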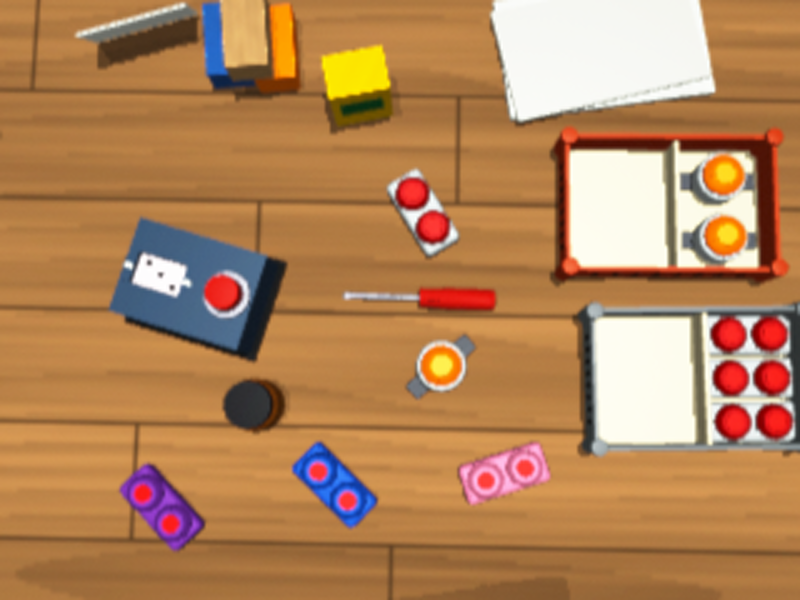

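View pics/side0.png

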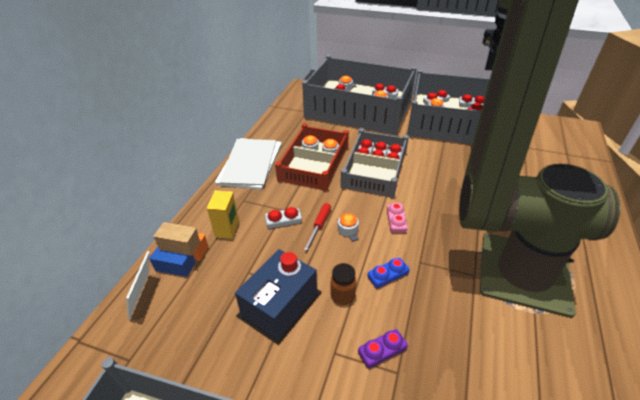

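Run:
```python
from h import *
im=cv2.imread("pics/top0.png")[:,:,::-1]; d=np.load("top0.npy"); ki=K("top")
def c(u,v,z): return onz("top",150+u/2.5-.3,90+v/2.5-.3,z,ki)[:2].round(3)
for n,a in {"redlens":[(412,192,.036),(433,227,.036)],"amber":[(441,365,.04),(414,386,.005),(466,345,.005)],"acr":[(569,136,.068),(774,137,.068),(780,267,.068),(570,267,.068)],"acr_floor":[(568,151,.005),(667,152,.005),(664,265,.005)],"gcr":[(595,311,.068),(599,447,.068)],"button":[(223,293,.125)],"casetop":[(142,219,.092),(284,264,.092),(252,357,.092),(112,310,.092)],"screw":[(345,296,.006),(420,298,.012),(495,299,.013)]}.items(): print(n,[c(*p) for p in a])
V,U=np.mgrid[0:400,0:640]; P=world("top",U,V,d,ki)
def box(x0,x1,y0,y1,z0,z1):
    m=(d>0)&(P[...,0]>x0)&(P[...,0]<x1)&(P[...,1]>y0)&(P[...,1]<y1)&(P[...,2]>z0)&(P[...,2]<z1)
    q=P[m]; r=cv2.minAreaRect(q[:,:2].astype(np.float32)*1000); return len(q),r,q[:,2].mean().round(4),q.mean(0).round(3)
print("red",box(.58,.72,-.06,.07,.015,.06)); print("amber",box(.39,.52,-.08,.06,.02,.06))
print("acrate",box(.54,.76,-.42,-.12,.05,.09)); print("gcrate",box(.34,.545,-.44,-.12,.05,.09))
print("counter",box(.42,.66,.16,.4,.08,.1)); print("table z",np.median(P[...,2][(P[...,2]<.03)&(d>0)]))
cv2.imwrite("pics/ctr.png",cv2.resize(im[170:240,190:270,::-1],None,fx=7,fy=7,interpolation=cv2.INTER_CUBIC))
```

```text
redlens [array([0.661, 0.028]), array([0.62 , 0.003])]
amber [array([ 0.459, -0.009]), array([0.435, 0.022]), array([ 0.484, -0.039])]
acr [array([ 0.723, -0.152]), array([ 0.725, -0.387]), array([ 0.575, -0.389]), array([ 0.571, -0.153])]
acr_floor [array([ 0.722, -0.16 ]), array([ 0.723, -0.28 ]), array([ 0.584, -0.275])]
gcr [array([ 0.521, -0.181]), array([ 0.37 , -0.184])]
button [array([0.528, 0.228])]
casetop [array([0.614, 0.329]), array([0.565, 0.168]), array([0.462, 0.2  ]), array([0.511, 0.357])]
screw [array([0.54 , 0.106]), array([0.539, 0.017]), array([ 0.539, -0.072])]
red (502, ((640.4288330078125, 15.456825256347656), (99.50939178466797, 45.79172134399414), 32.28671646118164), np.float64(0.0286), array([0.638, 0.015, 0.029]))
amber (310, ((456.8060607910156, -10.16666030883789), (54.908905029296875, 54.97074508666992), 0.9731278419494629), np.float64(0.0403), array([ 0.457, -0.009,  0.04 ]))
acrate (898, ((648.93798828125, -271.20001220703125), (170.51112365722656, 255.95704650878906), 0.5549357533454895), np.float64(0.0584), array([ 0.651, -0.289,  0.058]))
gcrate (765, ((448.289794921875, -301.05853271484375), (169.96180725097656, 255.56472778320312), 1.363491415977478), np.float64(0.0603), array([ 0.447, -0.308,  0.06 ]))
counter (1930, ((513.120361328125, 258.39630126953125), (197.00926208496094, 156.8540802001953), 74.04902648925781), np.float64(0.0902), array([0.538, 0.273, 0.09 ]))
table z -0.0022749656101268556
```

View pics/ctr.png

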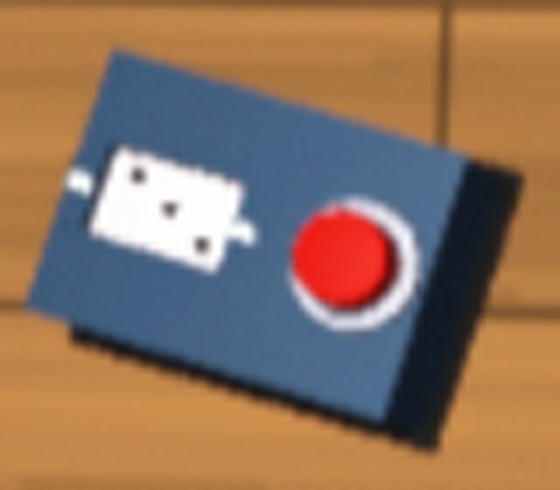

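The drum shows three dots, so four presses are needed. The chrome red lamp is at about (0.640, 0.015) with its axis at 32°. The amber lamp is at about (0.458, -0.009) with its strap at -51°. The free bays are at about (0.649, -0.217) for amber and (0.447, -0.247) for red.

```bash
cat > plan.py <<'E'
import numpy as np, json
from h import manip, R
def plan(wps, cur=None, pr=True):
    """wps: (x,y,z,psi_deg); prints per-call shift (x,y,z) and rz in full-scale units"""
    if cur is None:
        s=manip.observe(); X=R.from_rotvec(s["orientation"]).as_matrix()[:,0]; cur=[*s["position"],np.degrees(np.arctan2(X[1],X[0]))]
        print("from",np.round(cur,4),"F",np.round(s["ft_force"],1),"gap",s["finger_gap"],"t",s["t"])
    cur=np.array(cur,float)
    for w in wps:
        w=np.array(w,float); n=1
        while True:
            ok=True;c=cur.copy();out=[]
            for k in range(n):
                d=(w-cur)/n; p=np.radians(c[3]); T=np.array([[np.cos(p),np.sin(p),0],[np.sin(p),-np.cos(p),0],[0,0,-1]])
                sh=T@d[:3]/.1; rz=-d[3]/90; ok&=abs(sh).max()<=1 and abs(rz)<=.39
                out.append([*np.round(sh,3).tolist(),round(rz,3)]); c=c+d
            if ok: break
            n+=1
        print(w.tolist(),*out,sep="\n   "); cur=w
E
python3 - <<'E'
from plan import *
plan([(0.458,-0.009,0.215,129)])
E
```

```text
from [ 0.1499 -0.6325  0.2147 13.3384] F [0.3 0.1 0.1] gap 0.09540311038473293 t 1.2
[0.458, -0.009, 0.215, 129.0]
   [0.634, -0.765, -0.0, np.float64(-0.184)]
   [0.825, -0.553, -0.0, np.float64(-0.184)]
   [0.948, -0.296, -0.0, np.float64(-0.184)]
   [0.993, -0.014, -0.0, np.float64(-0.184)]
   [0.956, 0.269, -0.0, np.float64(-0.184)]
   [0.84, 0.53, -0.0, np.float64(-0.184)]
   [0.655, 0.747, -0.0, np.float64(-0.184)]
```

Request:
jog_arm([
  [[0.127,-0.153,0],[0,0,-0.037],1],
  [[0.254,-0.306,0],[0,0,-0.074],1],
  [[0.38,-0.459,0],[0,0,-0.11],1],
  [[0.507,-0.612,0],[0,0,-0.147],1],
  [[0.634,-0.765,0],[0,0,-0.184],1],
])

```text
t: 1.62
position: [0.1943, -0.5426, 0.2147]
orientation: [3.034, 0.814, 0.0]
ft_force: [-0.4, 0.4, -0.2]
finger_gap: 0.0948
```

Request:
jog_arm([
  [[0.165,-0.111,0],[0,0,-0.037],1],
  [[0.33,-0.221,0],[0,0,-0.074],1],
  [[0.495,-0.332,0],[0,0,-0.11],1],
  [[0.66,-0.442,0],[0,0,-0.147],1],
  [[0.825,-0.553,0],[0,0,-0.184],1],
])

```text
t: 2.03
position: [0.2383, -0.4535, 0.2148]
orientation: [2.885, 1.243, 0.0]
ft_force: [0.6, 0.2, 0.9]
finger_gap: 0.0951
```

Request:
jog_arm([
  [[0.19,-0.059,0],[0,0,-0.037],1],
  [[0.379,-0.118,0],[0,0,-0.074],1],
  [[0.569,-0.178,0],[0,0,-0.11],1],
  [[0.758,-0.237,0],[0,0,-0.147],1],
  [[0.948,-0.296,0],[0,0,-0.184],1],
])

```text
t: 2.45
position: [0.2821, -0.3643, 0.2148]
orientation: [2.676, 1.645, 0.0]
ft_force: [0.6, -1.3, 0.3]
finger_gap: 0.0953
```

Request:
jog_arm([
  [[0.199,-0.003,0],[0,0,-0.037],1],
  [[0.397,-0.006,0],[0,0,-0.074],1],
  [[0.596,-0.008,0],[0,0,-0.11],1],
  [[0.794,-0.011,0],[0,0,-0.147],1],
  [[0.993,-0.014,0],[0,0,-0.184],1],
])

```text
t: 2.87
position: [0.3259, -0.2752, 0.2149]
orientation: [2.411, 2.013, 0.0]
ft_force: [-0.2, 0.1, 0.2]
finger_gap: 0.0951
```

Request:
jog_arm([
  [[0.191,0.054,0],[0,0,-0.037],1],
  [[0.382,0.108,0],[0,0,-0.074],1],
  [[0.574,0.161,0],[0,0,-0.11],1],
  [[0.765,0.215,0],[0,0,-0.147],1],
  [[0.956,0.269,0],[0,0,-0.184],1],
])

```text
t: 3.28
position: [0.3697, -0.186, 0.2149]
orientation: [2.096, 2.34, 0.0]
ft_force: [0.1, -0.0, 0.1]
finger_gap: 0.0953
```

Request:
jog_arm([
  [[0.168,0.106,0],[0,0,-0.037],1],
  [[0.336,0.212,0],[0,0,-0.074],1],
  [[0.504,0.318,0],[0,0,-0.11],1],
  [[0.672,0.424,0],[0,0,-0.147],1],
  [[0.84,0.53,0],[0,0,-0.184],1],
])

```text
t: 3.7
position: [0.4134, -0.0968, 0.2149]
orientation: [1.737, 2.617, 0.0]
ft_force: [-1.0, 0.6, -0.2]
finger_gap: 0.0948
```

Request:
jog_arm([
  [[0.131,0.149,0],[0,0,-0.037],1],
  [[0.262,0.299,0],[0,0,-0.074],1],
  [[0.393,0.448,0],[0,0,-0.11],1],
  [[0.524,0.598,0],[0,0,-0.147],1],
  [[0.655,0.747,0],[0,0,-0.184],1],
])

```text
t: 4.12
position: [0.457, -0.0075, 0.2149]
orientation: [1.342, 2.84, 0.0]
ft_force: [1.1, 0.0, 0.5]
finger_gap: 0.0949
```

```bash
cat > wl.py <<'E'
import sys
from plan import *; from h import *
lab,z,n=sys.argv[1],float(sys.argv[2]),sys.argv[3]
ki=K("wrist"); im,d=snapshot("wrist"); save(n,im)
for p in pinpoint(lab,"wrist")[:3]: print(p["score"],np.round(p["xy"]),onz("wrist",*p["xy"],z,ki).round(4))
V,U=np.mgrid[0:400,0:640]; P=world("wrist",U,V,d,ki); a=list(map(float,sys.argv[4:10]))
m=(d>.03)&(P[...,0]>a[0])&(P[...,0]<a[1])&(P[...,1]>a[2])&(P[...,1]<a[3])&(P[...,2]>a[4])&(P[...,2]<a[5])
q=P[m]; print(m.sum(), cv2.minAreaRect(q[:,:2].astype(np.float32)*1000) if len(q) else "", np.percentile(q[:,2],[2,50,98]) if len(q) else "")
E
python3 wl.py amber_center .023 w1 .4 .52 -.07 .05 .012 .06
python3 - <<'E'
from plan import *
plan([(0.458,-0.009,0.07,129),(0.458,-0.009,0.006,129)])
E
```

```text
0.79 [318. 182.] [ 0.4603 -0.0042  0.023 ]
1728 ((459.95330810546875, -4.5797576904296875), (55.907920837402344, 56.25374984741211), 38.39212417602539) [0.02100935 0.04327944 0.04738713]
from [ 4.572000e-01 -6.900000e-03  2.148000e-01  1.294548e+02] F [-0.4 -1.4  0.4] gap 0.0951060313690355 t 4.2167
[0.458, -0.009, 0.07, 129.0]
   [-0.011, -0.004, 0.724, np.float64(0.003)]
   [-0.011, -0.004, 0.724, np.float64(0.003)]
[0.458, -0.009, 0.006, 129.0]
   [0.0, 0.0, 0.64, np.float64(-0.0)]
```

View pics/w1.png

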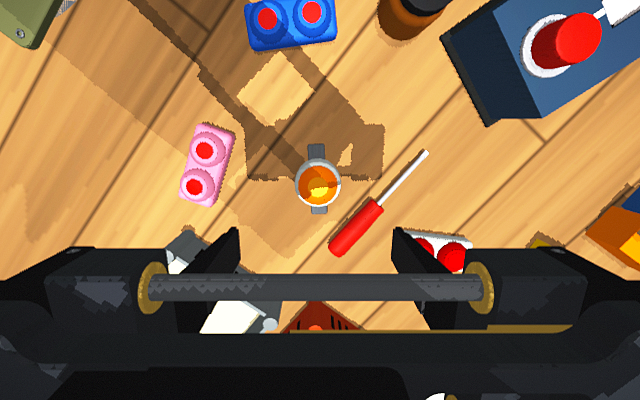

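Request:
jog_arm([
  [[0,0.01,0.16],[0,0,0],0.68],
  [[0,0.02,0.32],[0,0,0],0.68],
  [[0,0.02,0.48],[0,0,0],0.68],
  [[0,0.02,0.64],[0,0,0],0.68],
  [[0,0.02,0.8],[0,0,0],0.68],
])

```text
t: 4.63
position: [0.4579, -0.008, 0.1341]
orientation: [1.348, 2.837, -0.001]
ft_force: [-0.8, -0.4, -0.7]
finger_gap: 0.08
```

Request:
jog_arm([
  [[0,0,0.18],[0,0,0],0.68],
  [[0,0,0.36],[0,0,0],0.68],
  [[0,0,0.54],[0,0,0],0.68],
  [[0,0,0.7],[0,0,0],0.68],
  [[0,0,0.8],[0,0,0],0.68],
])

```text
t: 5.05
position: [0.4569, -0.0079, 0.0529]
orientation: [-1.347, -2.836, 0.002]
ft_force: [-1.8, 0.3, -0.2]
finger_gap: 0.0799
```

Request:
jog_arm([
  [[0,0,0.12],[0,0,0],0.68],
  [[0,0,0.24],[0,0,0],0.68],
  [[0,0,0.36],[0,0,0],0.68],
  [[0,0,0.43],[0,0,0],0.68],
  [[0,0,0.47],[0,0,0],0.68],
])

```text
t: 5.47
position: [0.4576, -0.0076, 0.0069]
orientation: [-1.347, -2.837, 0.001]
ft_force: [-0.9, 0.7, -0.0]
finger_gap: 0.0799
```

Request:
jog_arm([
  [[0,0,0],[0,0,0],0.0],
  [[0,0,0],[0,0,0],0.0],
  [[0,0,0],[0,0,0],0.0],
  [[0,0,0],[0,0,0],0.0],
  [[0,0,0],[0,0,0],0.0],
], newtons=20)

```text
t: 5.88
position: [0.459, -0.0073, 0.0085]
orientation: [1.345, 2.837, 0.001]
ft_force: [1.4, -0.4, 1.5]
finger_gap: 0.058
```

Run:
```python
from plan import *
plan([(0.458,-0.007,0.107,129),(0.458,-0.007,0.137,129),(0.648,-0.217,0.137,90.5),(0.648,-0.217,0.04,90.5),(0.648,-0.217,0.0135,90.5)],[0.458,-0.007,0.007,129.3])
```

```text
[0.458, -0.007, 0.107, 129.0]
   [0.0, 0.0, -1.0, np.float64(0.003)]
[0.458, -0.007, 0.137, 129.0]
   [0.0, 0.0, -0.3, np.float64(-0.0)]
[0.648, -0.217, 0.137, 90.5]
   [-0.943, 0.052, 0.0, np.float64(0.143)]
   [-0.908, 0.26, 0.0, np.float64(0.143)]
   [-0.827, 0.455, 0.0, np.float64(0.143)]
[0.648, -0.217, 0.04, 90.5]
   [0.0, 0.0, 0.97, np.float64(-0.0)]
[0.648, -0.217, 0.0135, 90.5]
   [0.0, 0.0, 0.265, np.float64(-0.0)]
```

Request:
jog_arm([
  [[0,0,-0.1],[0,0,0],0],
  [[0,0,-0.3],[0,0,0],0],
  [[0,0,-0.55],[0,0,0],0],
  [[0,0,-0.8],[0,0,0],0],
  [[0,0,-1],[0,0,0.003],0],
])

```text
t: 6.3
position: [0.4582, -0.0072, 0.1098]
orientation: [1.352, 2.835, 0.0]
ft_force: [0.8, 0.1, -2.3]
finger_gap: 0.0573
```

Request:
jog_arm([
  [[-0.1,0,-0.12],[0,0,0.02],0],
  [[-0.3,0.02,-0.22],[0,0,0.04],0],
  [[-0.5,0.03,-0.3],[0,0,0.08],0],
  [[-0.72,0.04,-0.3],[0,0,0.11],0],
  [[-0.943,0.052,-0.3],[0,0,0.143],0],
])

```text
t: 6.72
position: [0.5225, -0.0785, 0.1383]
orientation: [1.666, 2.662, 0.0]
ft_force: [-0.7, -0.2, -2.3]
finger_gap: 0.0577
```

Request:
jog_arm([
  [[-0.18,0.05,0],[0,0,0.03],0],
  [[-0.36,0.1,0],[0,0,0.06],0],
  [[-0.54,0.16,0],[0,0,0.09],0],
  [[-0.73,0.21,0],[0,0,0.12],0],
  [[-0.908,0.26,0],[0,0,0.143],0],
])

```text
t: 7.13
position: [0.5852, -0.1487, 0.1368]
orientation: [-1.954, -2.458, 0.001]
ft_force: [-0.3, 0.4, -2.4]
finger_gap: 0.0577
```

Request:
jog_arm([
  [[-0.2,0.1,0],[0,0,0.03],0],
  [[-0.4,0.2,0],[0,0,0.06],0],
  [[-0.6,0.32,0],[0,0,0.1],0],
  [[-0.75,0.41,0],[0,0,0.13],0],
  [[-0.827,0.455,0],[0,0,0.143],0],
])

```text
t: 7.55
position: [0.6489, -0.2196, 0.1367]
orientation: [-2.218, -2.224, 0.001]
ft_force: [0.0, 0.3, -1.9]
finger_gap: 0.0575
```

Request:
jog_arm([
  [[0,0,0.15],[0,0,0],0],
  [[0,0,0.35],[0,0,0],0],
  [[0,0,0.55],[0,0,0],0],
  [[0,0,0.75],[0,0,0],0],
  [[0,0,0.9],[0,0,0],0],
])

```text
t: 7.97
position: [0.6458, -0.216, 0.0439]
orientation: [-2.21, -2.227, 0.003]
ft_force: [0.3, -0.2, -3.1]
finger_gap: 0.0579
```

Run:
```python
from h import *
im,d=snapshot("side"); save("s1",cv2.resize(im[100:240,230:430],None,fx=4,fy=4))
s=manip.observe(); print(s["position"],s["orientation"],s["ft_force"],s["finger_gap"])
```

```text
[ 0.64400269 -0.21533974  0.04064047] [-2.2069271  -2.22322207  0.0055196 ] [-2.41691265  0.80446792 -4.32958638] 0.057882654177959084
```

View pics/s1.png

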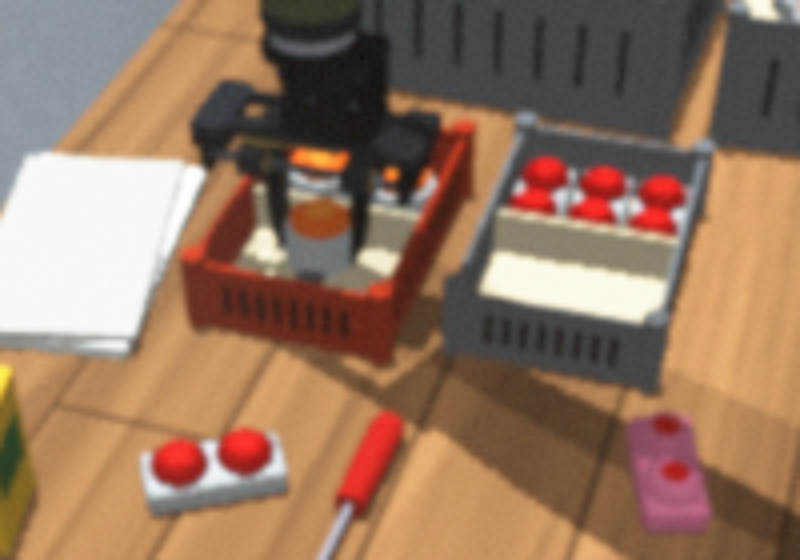

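Request:
jog_arm([
  [[0,0,0],[0,0,0],0],
  [[0,0,0],[0,0,0],0],
  [[0,0,0],[0,0,0],0],
  [[0,0,0],[0,0,0],0],
  [[0,0,0],[0,0,0],0],
])

```text
t: 8.43
position: [0.6491, -0.2178, 0.0494]
orientation: [2.212, 2.227, 0.002]
ft_force: [-0.0, -0.3, -2.7]
finger_gap: 0.0574
```

Request:
jog_arm([
  [[0,0,0.06],[0,0,0],0],
  [[0,0,0.13],[0,0,0],0],
  [[0,0,0.2],[0,0,0],0],
  [[0,0,0.26],[0,0,0],0],
  [[0,0,0.3],[0,0,0],0],
])

```text
t: 8.85
position: [0.6472, -0.217, 0.0158]
orientation: [-2.213, -2.227, 0.001]
ft_force: [-0.8, -0.3, -3.2]
finger_gap: 0.0578
```

Request:
jog_arm([
  [[0,0,0.01],[0,0,0],0],
  [[0,0,0.02],[0,0,0],0],
  [[0,0,0.03],[0,0,0],0],
  [[0,0,0.035],[0,0,0],0],
  [[0,0,0.035],[0,0,0],0],
])

```text
t: 9.27
position: [0.6483, -0.2175, 0.0144]
orientation: [2.214, 2.228, 0.0]
ft_force: [0.4, 0.3, -1.1]
finger_gap: 0.0577
```

Request:
jog_arm([
  [[0,0,0.01],[0,0,0],0],
  [[0,0,0.015],[0,0,0],0],
  [[0,0,0.015],[0,0,0],0.68],
  [[0,0,0.015],[0,0,0],0.68],
  [[0,0,0.015],[0,0,0],0.68],
])

```text
t: 9.68
position: [0.6485, -0.2176, 0.0131]
orientation: [2.213, 2.228, 0.001]
ft_force: [1.5, 1.0, -0.6]
finger_gap: 0.0724
```

Request:
jog_arm([
  [[0,0,-0.1],[0,0,0],0.68],
  [[0,0,-0.3],[0,0,0],0.68],
  [[0,0,-0.55],[0,0,0],0.68],
  [[0,0,-0.8],[0,0,0],0.68],
  [[0,0,-1],[0,0,0],0.68],
])

```text
t: 10.1
position: [0.6489, -0.2177, 0.1157]
orientation: [2.212, 2.227, 0.001]
ft_force: [0.7, -1.0, 0.3]
finger_gap: 0.08
```

Run:
```python
from plan import *
plan([(0.640,0.0155,0.19,32)],[.648,-.217,.114,90.5])
```

```text
[0.64, 0.0155, 0.19, 32.0]
   [0.775, -0.02, -0.253, np.float64(0.217)]
   [0.724, -0.278, -0.253, np.float64(0.217)]
   [0.59, -0.503, -0.253, np.float64(0.217)]
```

Request:
jog_arm([
  [[0.1,0,-0.08],[0,0,0.04],1],
  [[0.26,-0.01,-0.15],[0,0,0.08],1],
  [[0.43,-0.01,-0.25],[0,0,0.12],1],
  [[0.6,-0.02,-0.25],[0,0,0.17],1],
  [[0.775,-0.02,-0.25],[0,0,0.217],1],
])

```text
t: 10.52
position: [0.6463, -0.1396, 0.1399]
orientation: [2.562, 1.814, 0.003]
ft_force: [0.4, -0.3, 0.2]
finger_gap: 0.095
```

Request:
jog_arm([
  [[0.145,-0.055,-0.05],[0,0,0.043],1],
  [[0.29,-0.11,-0.1],[0,0,0.086],1],
  [[0.434,-0.167,-0.15],[0,0,0.13],1],
  [[0.58,-0.222,-0.2],[0,0,0.174],1],
  [[0.724,-0.278,-0.25],[0,0,0.217],1],
])

```text
t: 10.93
position: [0.6432, -0.0616, 0.1639]
orientation: [2.834, 1.355, 0.001]
ft_force: [0.2, -0.6, -0.5]
finger_gap: 0.0953
```

Request:
jog_arm([
  [[0.14,-0.12,-0.06],[0,0,0.05],1],
  [[0.28,-0.24,-0.12],[0,0,0.1],1],
  [[0.42,-0.36,-0.18],[0,0,0.15],1],
  [[0.53,-0.45,-0.23],[0,0,0.195],1],
  [[0.59,-0.503,-0.25],[0,0,0.217],1],
])

```text
t: 11.35
position: [0.6412, 0.0167, 0.1898]
orientation: [3.022, 0.858, 0.004]
ft_force: [1.3, 0.1, 0.2]
finger_gap: 0.0951
```

Request:
jog_arm([
  [[0,0,0],[0,0,0],1],
  [[0,0,0],[0,0,0],1],
  [[0,0,0],[0,0,0],1],
  [[0,0,0],[0,0,0],1],
  [[0,0,0],[0,0,0],1],
])

```text
t: 11.77
position: [0.6406, 0.0144, 0.1873]
orientation: [-3.022, -0.859, 0.001]
ft_force: [-0.8, -0.2, 0.3]
finger_gap: 0.0951
```

```bash
python3 wl.py red_center .018 w2 .58 .71 -.05 .08 .01 .06
python3 - <<'E'
from plan import *
plan([(0.640,0.0155,0.1,32)])
E
```

```text
0.86 [312. 184.] [0.6403 0.0192 0.018 ]
3217 ((644.4644775390625, 18.875194549560547), (99.95421600341797, 46.06772994995117), 32.19868087768555) [0.01876555 0.03178109 0.03719362]
from [6.40600e-01 1.45000e-02 1.87400e-01 3.17557e+01] F [0.4 0.3 0. ] gap 0.09502557544210398 t 11.8667
[0.64, 0.0155, 0.1, 32.0]
   [-0.0, -0.012, 0.874, np.float64(-0.003)]
```

View pics/w2.png

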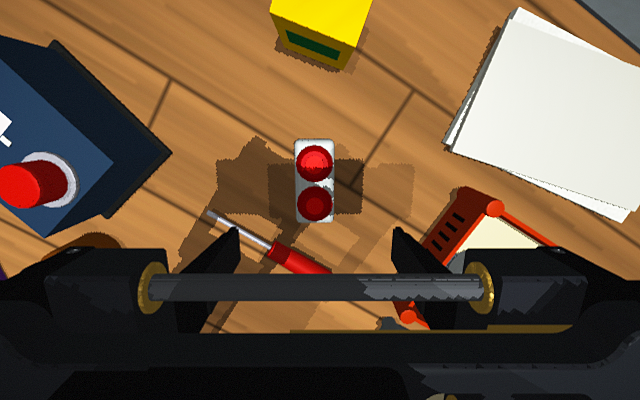

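Request:
jog_arm([
  [[0.01,-0.01,0.2],[0,0,0],0.68],
  [[0.028,-0.018,0.4],[0,0,0],0.68],
  [[0.028,-0.018,0.6],[0,0,0],0.68],
  [[0.028,-0.018,0.8],[0,0,0],0.68],
  [[0.028,-0.018,1.0],[0,0,0],0.68],
])

```text
t: 12.28
position: [0.6421, 0.0178, 0.0867]
orientation: [-3.022, -0.86, 0.0]
ft_force: [0.3, 0.4, 0.7]
finger_gap: 0.0803
```

Request:
jog_arm([
  [[0,0,0.2],[0,0,0],0.68],
  [[0,0,0.4],[0,0,0],0.68],
  [[0,0,0.58],[0,0,0],0.68],
  [[0,0,0.72],[0,0,0],0.68],
  [[0,0,0.8],[0,0,0],0.68],
])

```text
t: 12.7
position: [0.6409, 0.0179, 0.0053]
orientation: [-3.021, -0.86, 0.005]
ft_force: [-0.3, -0.1, -0.1]
finger_gap: 0.0797
```

Request:
jog_arm([
  [[0,0,0],[0,0,0],0.68],
  [[0,0,0],[0,0,0],-0.2],
  [[0,0,0],[0,0,0],-0.2],
  [[0,0,0],[0,0,0],-0.2],
  [[0,0,0],[0,0,0],-0.2],
], newtons=25)

```text
t: 13.12
position: [0.6432, 0.018, 0.0091]
orientation: [3.021, 0.86, 0.004]
ft_force: [0.4, 0.1, 0.7]
finger_gap: 0.0589
```

Request:
jog_arm([
  [[0,0,0.03],[0,0,0],0.3],
  [[0,0,0.03],[0,0,0],0.1],
  [[0,0,0.03],[0,0,0],-0.2],
  [[0,0,0.03],[0,0,0],-0.2],
  [[0,0,0.03],[0,0,0],-0.2],
])

```text
t: 13.53
position: [0.6422, 0.018, 0.0046]
orientation: [3.021, 0.86, -0.0]
ft_force: [-0.3, 0.2, -0.7]
finger_gap: 0.046
```

Run:
```python
from plan import *
plan([])
plan([(0.642,0.018,0.14,32),(0.447,-0.249,0.14,91),(0.447,-0.249,0.05,91)],[.642,.018,.005,32])
```

```text
from [6.4220e-01 1.8000e-02 4.6000e-03 3.1786e+01] F [-0.3  0.2 -0.7] gap 0.04596200404295873 t 13.5333
[0.642, 0.018, 0.14, 32.0]
   [0.0, 0.0, -0.675, np.float64(-0.0)]
   [0.0, 0.0, -0.675, np.float64(-0.0)]
[0.447, -0.249, 0.14, 91.0]
   [-0.767, 0.308, 0.0, np.float64(-0.164)]
   [-0.82, 0.102, 0.0, np.float64(-0.164)]
   [-0.819, -0.11, 0.0, np.float64(-0.164)]
   [-0.764, -0.315, 0.0, np.float64(-0.164)]
[0.447, -0.249, 0.05, 91.0]
   [0.0, 0.0, 0.9, np.float64(-0.0)]
```

Request:
jog_arm([
  [[0,0,-0.1],[0,0,0],-0.2],
  [[0,0,-0.3],[0,0,0],-0.2],
  [[0,0,-0.55],[0,0,0],-0.2],
  [[0,0,-0.8],[0,0,0],-0.2],
  [[0,0,-1],[0,0,0],-0.2],
])

```text
t: 13.95
position: [0.6423, 0.0182, 0.1066]
orientation: [3.021, 0.86, 0.001]
ft_force: [1.1, -0.1, -2.2]
finger_gap: 0.0458
```

Request:
jog_arm([
  [[-0.1,0.04,-0.15],[0,0,-0.02],-0.2],
  [[-0.25,0.1,-0.25],[0,0,-0.05],-0.2],
  [[-0.42,0.17,-0.32],[0,0,-0.09],-0.2],
  [[-0.6,0.24,-0.35],[0,0,-0.13],-0.2],
  [[-0.767,0.308,-0.35],[0,0,-0.164],-0.2],
])

```text
t: 14.37
position: [0.5929, -0.0491, 0.1411]
orientation: [2.883, 1.246, 0.002]
ft_force: [0.7, -0.5, -2.2]
finger_gap: 0.0458
```

Request:
jog_arm([
  [[-0.164,0.02,0],[0,0,-0.033],-0.2],
  [[-0.328,0.04,0],[0,0,-0.066],-0.2],
  [[-0.492,0.06,0],[0,0,-0.098],-0.2],
  [[-0.656,0.08,0],[0,0,-0.131],-0.2],
  [[-0.82,0.102,0],[0,0,-0.164],-0.2],
])

```text
t: 14.78
position: [0.5432, -0.1154, 0.1396]
orientation: [-2.7, -1.605, 0.001]
ft_force: [0.0, -0.0, -2.9]
finger_gap: 0.0454
```

Request:
jog_arm([
  [[-0.164,-0.022,0],[0,0,-0.033],-0.2],
  [[-0.328,-0.044,0],[0,0,-0.066],-0.2],
  [[-0.492,-0.066,0],[0,0,-0.098],-0.2],
  [[-0.656,-0.088,0],[0,0,-0.131],-0.2],
  [[-0.819,-0.11,0],[0,0,-0.164],-0.2],
])

```text
t: 15.2
position: [0.4943, -0.1819, 0.1397]
orientation: [-2.471, -1.938, 0.0]
ft_force: [0.4, 0.2, -3.1]
finger_gap: 0.046
```

Request:
jog_arm([
  [[-0.18,-0.075,0],[0,0,-0.04],-0.2],
  [[-0.36,-0.15,0],[0,0,-0.08],-0.2],
  [[-0.53,-0.22,0],[0,0,-0.115],-0.2],
  [[-0.68,-0.28,0],[0,0,-0.145],-0.2],
  [[-0.764,-0.315,0],[0,0,-0.164],-0.2],
])

```text
t: 15.62
position: [0.4449, -0.2491, 0.1397]
orientation: [-2.204, -2.238, 0.001]
ft_force: [0.0, -0.3, -1.7]
finger_gap: 0.0458
```

Request:
jog_arm([
  [[0,0,0.1],[0,0,0],-0.2],
  [[0,0,0.28],[0,0,0],-0.2],
  [[0,0,0.48],[0,0,0],-0.2],
  [[0,0,0.66],[0,0,0],-0.2],
  [[0,0,0.8],[0,0,0],-0.2],
])

```text
t: 16.03
position: [0.4454, -0.2468, 0.0573]
orientation: [-2.204, -2.235, 0.0]
ft_force: [-0.4, -0.9, -2.5]
finger_gap: 0.0458
```

Request:
jog_arm([
  [[0,0,0],[0,0,0],-0.2],
  [[0,0,0],[0,0,0],-0.2],
  [[0,0,0],[0,0,0],-0.2],
  [[0,0,0],[0,0,0],-0.2],
  [[0,0,0],[0,0,0],-0.2],
])

```text
t: 16.45
position: [0.4472, -0.2486, 0.061]
orientation: [2.204, 2.236, 0.001]
ft_force: [-0.8, -0.1, -3.2]
finger_gap: 0.0458
```

Run:
```python
from h import *
im,d=snapshot("top"); save("t2",cv2.resize(im[120:300,300:480],None,fx=3.3,fy=3.3))
```

```text
(no output)
```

View pics/t2.png

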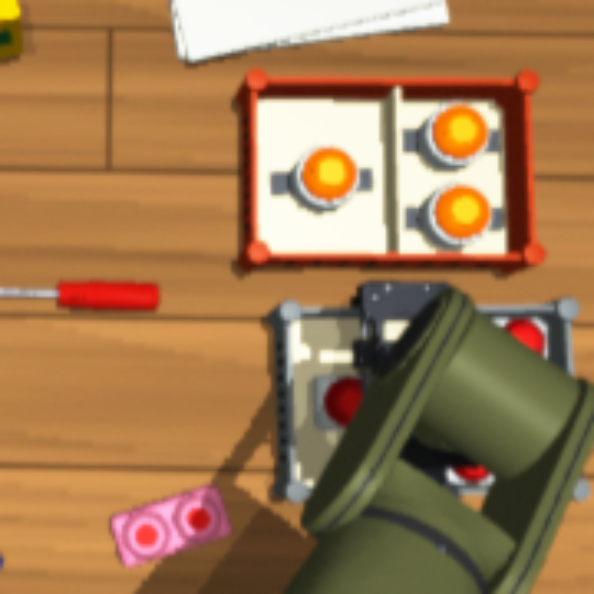

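Request:
jog_arm([
  [[0,0,0.08],[0,0,0],-0.2],
  [[0,0,0.2],[0,0,0],-0.2],
  [[0,0,0.32],[0,0,0],-0.2],
  [[0,0,0.42],[0,0,0],-0.2],
  [[0,0,0.46],[0,0,0],-0.2],
])

```text
t: 16.92
position: [0.4445, -0.247, 0.0105]
orientation: [-2.202, -2.234, 0.001]
ft_force: [0.2, 0.4, -4.3]
finger_gap: 0.0459
```

Request:
jog_arm([
  [[0,0,0.01],[0,0,0],-0.2],
  [[0,0,0.02],[0,0,0],-0.2],
  [[0,0,0.03],[0,0,0],-0.2],
  [[0,0,0.04],[0,0,0],-0.2],
  [[0,0,0.045],[0,0,0],-0.2],
])

```text
t: 17.33
position: [0.4467, -0.2485, 0.0096]
orientation: [2.205, 2.237, 0.0]
ft_force: [0.5, -0.8, 0.7]
finger_gap: 0.0458
```

Request:
jog_arm([
  [[0,0,0.005],[0,0,0],-0.2],
  [[0,0,0.005],[0,0,0],0.58],
  [[0,0,0.005],[0,0,0],0.58],
  [[0,0,0.005],[0,0,0],0.58],
  [[0,0,0.005],[0,0,0],0.58],
])

```text
t: 17.75
position: [0.4466, -0.2484, 0.009]
orientation: [2.205, 2.237, 0.0]
ft_force: [-0.7, -0.3, 0.0]
finger_gap: 0.0673
```

Request:
jog_arm([
  [[0,0,-0.06],[0,0,0],0.58],
  [[0,0,-0.25],[0,0,0],0.58],
  [[0,0,-0.5],[0,0,0],0.58],
  [[0,0,-0.75],[0,0,0],0.58],
  [[0,0,-1],[0,0,0],0.58],
])

```text
t: 18.17
position: [0.4461, -0.2481, 0.11]
orientation: [-2.205, -2.237, -0.0]
ft_force: [0.8, -0.5, -0.5]
finger_gap: 0.0753
```

Request:
jog_arm([
  [[0.1,0.02,-0.2],[0,0,0],-1],
  [[0.3,0.05,-0.4],[0,0,0],-1],
  [[0.52,0.09,-0.6],[0,0,0],-1],
  [[0.74,0.13,-0.8],[0,0,0],-1],
  [[0.962,0.17,-0.95],[0,0,0],-1],
])

```text
t: 18.58
position: [0.4624, -0.1511, 0.2063]
orientation: [2.204, 2.235, 0.002]
ft_force: [0.1, 0.4, -0.3]
finger_gap: 0.0474
```

Request:
jog_arm([
  [[0.19,0.034,0],[0,0,0],-1],
  [[0.38,0.068,0],[0,0,0],-1],
  [[0.57,0.1,0],[0,0,0],-1],
  [[0.77,0.136,0],[0,0,0],-1],
  [[0.962,0.17,0],[0,0,0],-1],
])

```text
t: 19.0
position: [0.4775, -0.0543, 0.2043]
orientation: [2.205, 2.237, 0.001]
ft_force: [0.2, 0.5, 0.3]
finger_gap: 0.0136
```

Request:
jog_arm([
  [[0.19,0.034,0],[0,0,0],-1],
  [[0.38,0.068,0],[0,0,0],-1],
  [[0.57,0.1,0],[0,0,0],-1],
  [[0.77,0.136,0],[0,0,0],-1],
  [[0.962,0.17,0],[0,0,0],-1],
])

```text
t: 19.42
position: [0.4931, 0.0422, 0.2042]
orientation: [2.205, 2.237, 0.001]
ft_force: [0.4, 0.4, 0.0]
finger_gap: 0.0006
```

Run:
```python
from plan import *; from h import *
ims=[]
im,d=snapshot("top"); save("t3",cv2.resize(im[120:300,300:480],None,fx=3.3,fy=3.3)); ki=K("top")
P=world("top",*np.meshgrid(np.arange(640),np.arange(400)),d,ki)
for n,(x,y) in dict(a=(.648,-.217),r=(.447,-.249)).items():
    m=(abs(P[...,0]-x)<.06)&(abs(P[...,1]-y)<.055)&(P[...,2]>.02)&(d>0)&(P[...,2]<.1)
    print(n,cv2.minAreaRect(P[m][:,:2].astype(np.float32)*1000),np.percentile(P[m][:,2],[5,50,95]).round(4))
ki=K("wrist"); im,d=snapshot("wrist"); save("w3",im)
for p in pinpoint("button_top","wrist")[:2]: print(p, onz("wrist",*p["xy"],.125,ki))
plan([])
```

```text
a ((644.7937622070312, -218.68922424316406), (55.71831130981445, 54.76890182495117), 60.83256530761719) [0.0302 0.0465 0.0528]
r ((443.86151123046875, -249.89161682128906), (43.41190719604492, 100.28057861328125), 0.9942641258239746) [0.0238 0.0354 0.0422]
from [4.93100e-01 4.18000e-02 2.04000e-01 9.09615e+01] F [-0.4 -0.4  0.8] gap 0.00033379067533701785 t 19.5667
```

View pics/t3.png

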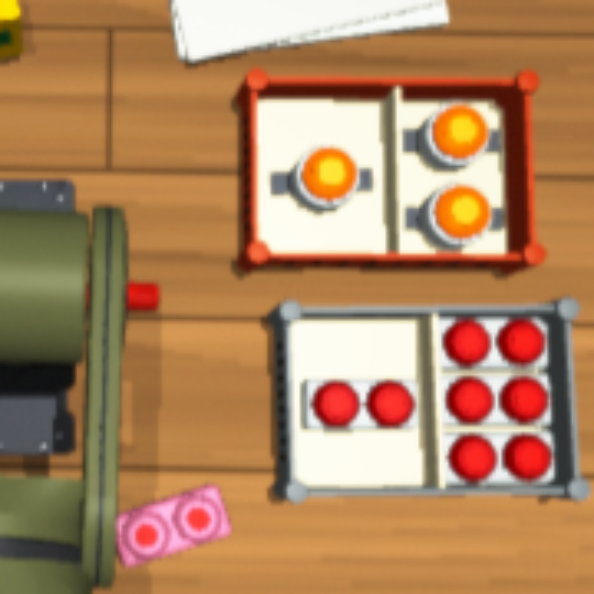

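Request:
jog_arm([
  [[0.19,0.04,0],[0,0,0],-1],
  [[0.38,0.08,0],[0,0,0],-1],
  [[0.57,0.12,0],[0,0,0],-1],
  [[0.76,0.16,0],[0,0,0],-1],
  [[0.95,0.21,0],[0,0,0],-1],
])

```text
t: 19.98
position: [0.5129, 0.1361, 0.2039]
orientation: [2.206, 2.236, -0.0]
ft_force: [0.6, -0.2, 1.0]
finger_gap: 0.0006
```

Request:
jog_arm([
  [[0.22,0.05,0],[0,0,0],-1],
  [[0.45,0.1,0],[0,0,0],-1],
  [[0.7,0.15,0],[0,0,0],-1],
  [[0.87,0.18,0],[0,0,0],-1],
  [[0.95,0.21,0],[0,0,0],-1],
])

```text
t: 20.4
position: [0.5326, 0.2324, 0.2038]
orientation: [2.204, 2.238, 0.0]
ft_force: [-0.4, 0.1, -0.8]
finger_gap: 0.0004
```

Request:
jog_arm([
  [[0,0,0],[0,0,0],-1],
  [[0,0,0],[0,0,0],-1],
  [[0,0,0],[0,0,0],-1],
  [[0,0,0],[0,0,0],-1],
  [[0,0,0],[0,0,0],-1],
])

```text
t: 20.82
position: [0.5324, 0.2307, 0.2038]
orientation: [2.207, 2.236, -0.0]
ft_force: [-0.3, -0.0, -0.2]
finger_gap: 0.0002
```

```bash
python3 wl.py button_top .125 w4 .49 .58 .18 .28 .115 .14; python3 -c "
from plan import *; plan([])"
```

```text
0.89 [315. 207.] [0.5324 0.2327 0.125 ]
1364 ((532.2652587890625, 234.8222198486328), (36.639862060546875, 35.879581451416016), 1.7792596817016602) [0.1180387  0.12475022 0.12618947]
from [ 0.5324  0.2311  0.2038 90.7789] F [ 1.   0.4 -0.7] gap 0.0003974246395693955 t 20.9167
```

View pics/w4.png

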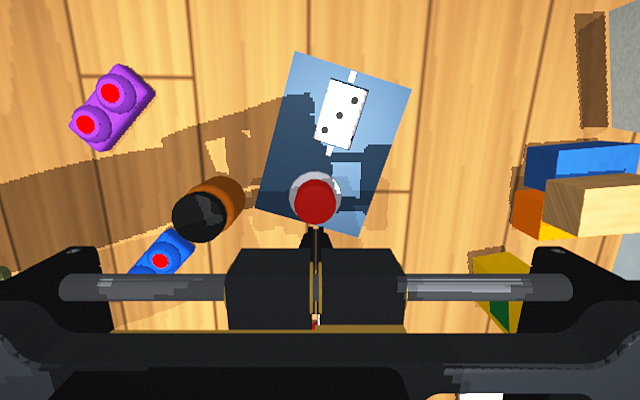

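Request:
jog_arm([
  [[0.01,0,0.15],[0,0,0],-1],
  [[0.02,0,0.35],[0,0,0],-1],
  [[0.02,0,0.55],[0,0,0],-1],
  [[0.02,0,0.68],[0,0,0],-1],
  [[0.02,0,0.74],[0,0,0],-1],
])

```text
t: 21.33
position: [0.5309, 0.2331, 0.1271]
orientation: [-2.204, -2.236, 0.005]
ft_force: [-0.6, 0.1, -0.4]
finger_gap: 0.0004
```

Request:
jog_arm([
  [[0,0,0],[0,0,0],-1],
  [[0,0,0],[0,0,0],-1],
  [[0,0,0],[0,0,0],-1],
  [[0,0,0],[0,0,0],-1],
  [[0,0,0],[0,0,0],-1],
])

```text
t: 21.75
position: [0.5331, 0.234, 0.1309]
orientation: [2.205, 2.237, 0.003]
ft_force: [0.4, 0.6, 0.4]
finger_gap: 0.0004
```

Request:
jog_arm([
  [[0,0,0.05],[0,0,0],-1],
  [[0,0,0.12],[0,0,0],-1],
  [[0,0,0.18],[0,0,0],-1],
  [[0,0,0.22],[0,0,0],-1],
  [[0,0,0.22],[0,0,0],-1],
])

```text
t: 22.17
position: [0.5333, 0.2341, 0.108]
orientation: [2.204, 2.237, 0.004]
ft_force: [2.3, 1.2, 4.4]
finger_gap: 0.0005
```

Request:
jog_arm([
  [[0,0,0],[0,0,0],-1],
  [[0,0,-0.08],[0,0,0],-1],
  [[0,0,-0.15],[0,0,0],-1],
  [[0,0,-0.22],[0,0,0],-1],
  [[0,0,-0.22],[0,0,0],-1],
])

```text
t: 22.58
position: [0.5326, 0.2339, 0.1312]
orientation: [2.205, 2.237, 0.002]
ft_force: [0.4, 0.5, 0.2]
finger_gap: 0.0003
```

Run:
```python
from h import *
im,d=snapshot("wrist"); a=im[:220,200:440]
im,d=snapshot("side"); b=im[220:330,220:340]
save("w5",np.hstack([cv2.resize(a,(480,440)),cv2.resize(b,(320,440))]))
```

```text
(no output)
```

View pics/w5.png

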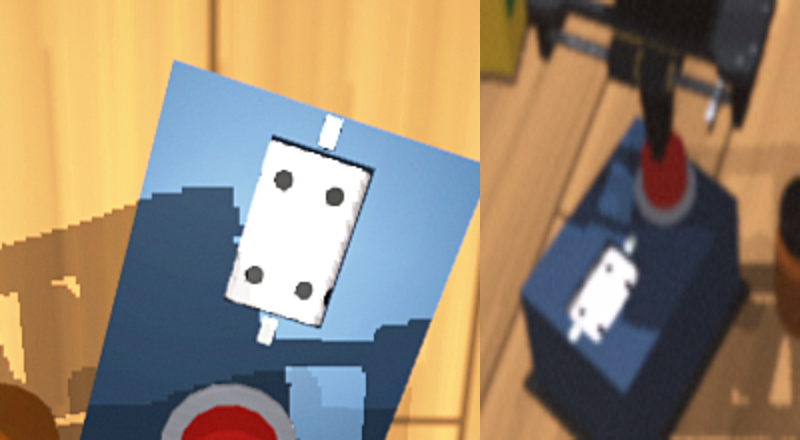

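Four dots are showing, so one press gives one step. Three more presses to go.

Request:
jog_arm([
  [[0,0,0.05],[0,0,0],-1],
  [[0,0,0.12],[0,0,0],-1],
  [[0,0,0.18],[0,0,0],-1],
  [[0,0,0.22],[0,0,0],-1],
  [[0,0,0.22],[0,0,0],-1],
])

```text
t: 23.1
position: [0.5323, 0.2337, 0.1075]
orientation: [-2.205, -2.237, 0.0]
ft_force: [-0.8, 0.3, 5.1]
finger_gap: 0.0004
```

Request:
jog_arm([
  [[0,0,0],[0,0,0],-1],
  [[0,0,-0.08],[0,0,0],-1],
  [[0,0,-0.15],[0,0,0],-1],
  [[0,0,-0.22],[0,0,0],-1],
  [[0,0,-0.22],[0,0,0],-1],
])

```text
t: 23.52
position: [0.533, 0.2339, 0.1312]
orientation: [2.205, 2.237, 0.003]
ft_force: [1.2, 0.2, 0.9]
finger_gap: 0.0005
```

Request:
jog_arm([
  [[0,0,0.05],[0,0,0],-1],
  [[0,0,0.12],[0,0,0],-1],
  [[0,0,0.18],[0,0,0],-1],
  [[0,0,0.22],[0,0,0],-1],
  [[0,0,0.22],[0,0,0],-1],
])

```text
t: 23.93
position: [0.533, 0.2339, 0.1076]
orientation: [2.205, 2.237, 0.002]
ft_force: [0.9, 0.1, 4.1]
finger_gap: 0.0004
```

Request:
jog_arm([
  [[0,0,0],[0,0,0],-1],
  [[0,0,-0.08],[0,0,0],-1],
  [[0,0,-0.15],[0,0,0],-1],
  [[0,0,-0.22],[0,0,0],-1],
  [[0,0,-0.22],[0,0,0],-1],
])

```text
t: 24.35
position: [0.5326, 0.2338, 0.131]
orientation: [2.205, 2.237, 0.001]
ft_force: [0.8, 0.7, 0.2]
finger_gap: 0.0
```

Run:
```python
from h import *
im,d=snapshot("wrist"); a=im[60:170,300:400]; save("w6",cv2.resize(a,None,fx=4,fy=4))
h=cv2.cvtColor(a,cv2.COLOR_RGB2HSV); print("orange px",((h[...,0]>5)&(h[...,0]<20)&(h[...,1]>180)).sum(), "white",((h[...,1]<30)&(h[...,2]>200)).sum())
```

```text
orange px 169 white 3634
```

View pics/w6.png

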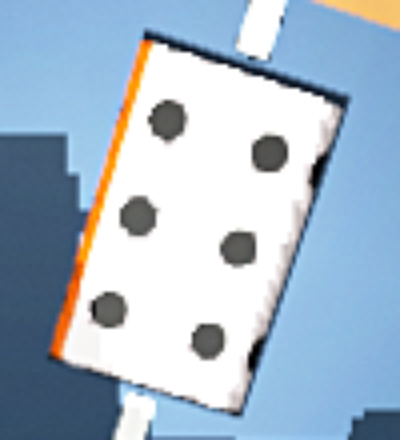

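Six dots now, with the orange face next. One last press, then retreat.

Request:
jog_arm([
  [[0,0,0.05],[0,0,0],-1],
  [[0,0,0.12],[0,0,0],-1],
  [[0,0,0.18],[0,0,0],-1],
  [[0,0,0.22],[0,0,0],-1],
  [[0,0,0.22],[0,0,0],-1],
])

```text
t: 24.82
position: [0.5325, 0.2338, 0.1076]
orientation: [-2.205, -2.237, -0.0]
ft_force: [0.7, 0.2, 4.6]
finger_gap: 0.0002
```

Request:
jog_arm([
  [[0,0,0],[0,0,0],-1],
  [[0,0,-0.1],[0,0,0],-1],
  [[0,0,-0.25],[0,0,0],-1],
  [[0,0,-0.5],[0,0,0],-1],
  [[0,0,-0.8],[0,0,0],-1],
])

```text
t: 25.23
position: [0.5301, 0.233, 0.1855]
orientation: [-2.203, -2.235, 0.01]
ft_force: [-0.7, -0.6, 0.1]
finger_gap: 0.0006
```

Request:
jog_arm([
  [[0,0,-0.1],[0,0,0],-1],
  [[0,0,-0.1],[0,0,0],-1],
  [[0,0,-0.1],[0,0,0],-1],
  [[0,0,-0.1],[0,0,0],-1],
  [[0,0,-0.1],[0,0,0],-1],
])

```text
t: 25.65
position: [0.531, 0.2333, 0.1949]
orientation: [-2.204, -2.236, 0.006]
ft_force: [-0.9, 0.3, -0.7]
finger_gap: 0.0004
```

Run:
```python
from h import *
ki=K("wrist"); im,d=snapshot("wrist"); a=im[20:240,220:420]
P=world("wrist",*np.meshgrid(np.arange(640),np.arange(400)),d,ki)
m=(abs(P[...,0]-.532)<.012)&(abs(P[...,1]-.234)<.012)&(P[...,2]<.14); print("button z",np.median(P[m][:,2]))
b,_=snapshot("top"); b=b[120:300,300:480]
save("w7",np.hstack([cv2.resize(a,(400,440)),cv2.resize(b,(400,440))]))
for l in ("screwdriver","carton","jar"): print(l,[onz("top",*p["xy"],0).round(3) for p in pinpoint(l,"top")[:1]])
print(manip.observe()["t"],manip.observe()["ft_force"])
```

```text
button z 0.12500690733601819
screwdriver [array([0.539, 0.029, 0.   ])]
carton [array([0.782, 0.111, 0.   ])]
jar [array([0.407, 0.199, 0.   ])]
25.9 [ 0.08818262 -0.34720951  0.07506117]
```

View pics/w7.png

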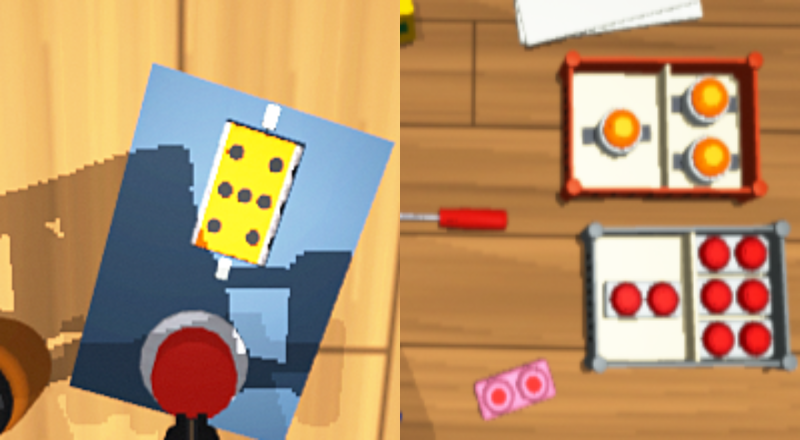

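The seven-dot orange face is level at the mark, the button is up, and both lamps stand lens up in their bays.

```bash
python3 -c "
from workcell import manip; print(manip.finish_job())"
```

```text
the job is handed in; nothing more can be done
None
```

I put both lamps away, set the counter to seven, and handed the job in at about 26 s of the 72 s allowed. The hand-in gives no verdict.

- **Lamps:** The amber lamp went into the free side of the rust-orange crate and the red lamp into the free side of the grey one. I lowered each to the floor before letting go. The last top picture shows both lens up, within about 1 cm of the middle of the free space.
- **Counter:** It started at three dots, so I pressed the button four times. The last wrist picture shows the orange seven-dot face level at the mark. The button top measured 125 mm, which is fully up.
- **Other things:** The network positions of the screwdriver, carton and jar are within about 5 mm of their first top-camera readings, except the carton. It reads 15 mm off that reading but about 7 mm off the first side-camera one. I never went near it, so I take this as measuring noise.
- **Arm:** It was clear of everything at the end, about 70 mm above the button, with no force on the tool beyond sensor noise.

No check failed. Twice right after a downward move the arm was still settling by a few millimetres, so I paused for it before setting each lamp down.

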